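# Hold a round flask down in a sprung leak-test cradle

### The arm

A 6-joint arm with a two-finger parallel gripper is mounted at the origin on a cart in front of the work surface, level with it; the furniture and walls round the work are solid. World frame = base frame: x ahead of the robot, y to its left, z up, the work surface at z = 0. Lengths are in m, angles in rad, forces in N, time in s.
With the tool pointing down it reaches from about 0.325 to 0.9 m from the base axis. Payload 3.5 kg.
Tool frame: the origin (TCP) lies at the very end of the fingers, on their centre line; the grasp point (between the pads) lies 19 mm behind it; z points along the fingers, y is the line along which they close (so a half turn about z gives the same grasp; the last joint's range is limited). The gripper opens to 85 mm and grips with 20 to 120 N. Pads are 22 mm wide; open, the fingers measure 114 mm over their backs; the gripper's body (76 mm by 85 mm) begins 54 mm behind the grasp point. The pads swing forward as they close: fully open they stand 13 mm farther back than shut.
Start: joints at [-1.384, 0.276, -0.026, 1.268, 0, 1.467], TCP at [0.179, -0.599, 0.231] pointing down, gripper open.
Joint ranges: [-3.12, 3.12], [-0.85, 1.88], [-1.08, 1.24], [-1.95, 2.15], [-1.57, 1.53], [-3.14, 3.14]. Speed limits (rad/s): [2.57, 2.57, 3.14, 3.14, 3.14, 3.14].

### API

Orientations are given as a unit quaternion [x, y, z, w].
In Python, from rig import bot gives the robot as it stands.
- The arm moves only by the shell command python3 -m creep 'ROWS' [OPENING] [FORCE]. ROWS is JSON, one flat list of numbers, 4 for each row, row after row: the shift along the tool's x, y, z in mm, then the turn about the tool's z in degrees. In form: [x, y, z, twist, x, y, z, twist, ...]. A call has 1 to 5 rows; each row is the pose to reach, as a shift and turn from the pose commanded when the call began, along the tool's axes at that moment; what a row does not reach only later rows make up. A row lasts 1/12 s, in which the tool goes at most 41.7 mm and 7.16 degrees, less where a joint would pass 70% of its speed; a pose out of reach is approached as far as the arm can. A call with a gripper value outside its range is refused whole. OPENING is the opening, from -1 (shut) to 1 (fully open), set as the call begins (- or left out, the last holds). The fingers move at their own pace and stop on an object; FORCE is the grip in N (left out, the last holds). Time passes only in rows, so rows that repeat a pose let the fingers close. It gives the time, the measured TCP pose, the force, the opening and the grip force at its end, in the units of the state.
- bot.sense(): the state, without advancing time (a new reading comes with each control period).
- bot.get_image(name): name is "scene" or "top" or "wrist"; returns a dict with "pixels" (400x640x3 uint8, blue, green, red), "range_z" (400x640 float32, m along the optical axis (not along the pixel's ray), 0 where there is no reading), "intrinsics" (3x3 intrinsics, pixels), "rvec" (rotation vector, rad) and "tvec" (3), from world to camera coordinates, as OpenCV has them. Camera axes: x right, y down, z forward; pixel columns grow to the right and rows downward; lengths in m; the calibration is good to about 2 mm. A picture is of the moment at which its call begins.
- bot.hand_in(): hands the job in; it is judged then, once.
The state is a dict: "time": time; "joint_positions": joint angles; "joint_velocities": joint speeds; "effort": joint torques, N m; "eef_pos": TCP position; "eef_rot": TCP orientation; "force": force on the tool from outside, world axes, zero at the start; "torque": the same for the moment, N m; "width": finger opening in m; "finger_force": force on a finger pad.
Only numpy, scipy, OpenCV 4.12 (cv2) and the standard library are available. Lean on these libraries where they do the work, as an engineer would, in place of code of your own. Each camera call takes 0.05 s, during which the arm holds its last target. There are 200 camera calls.

### The job

Get the round-bellied flask onto the leak-test stand: swing the stand's dust cover right aside, set the round flask upright in the sprung wire ring and press it down gently until the ring is at the bottom of its travel. Finish while still gripping the flask and holding the ring compressed, pressing only through the flask; do not force it, do not drop it in, and leave the conical flask, the white cup and the tip cap where they are.

Things in the scene. Friction and masses are not known exactly. Their poses are not given: they have to be found in the camera images.
- cradle: Leak-test stand, fixed to the table: grey base plate 116 (x) x 196 (y) x 10 mm. Origin at table height on the axis of the sprung ring; z up. The plate spans x -58..58 and y -68..128 mm. Ring posts (three sleeves, 43 mm from the axis) end 36 mm above the table. The dust cover's pivot axis is vertical at local x 0, y +75 mm; the stand's local y axis points from ring to pivot.
- ring (a joint): Downward travel of the sprung ring in m: 0 = up (rest), 0.025 = bottom stop. The spring pushes up with 7 N at rest, 350 N/m more, so about 16 N at the bottom; the flask's own weight does not move it.
- ring_centre (a point): Centre of the ring, a circle of 8 mm steel wire, 52 mm diameter at the wire's centre line (44 mm opening). 65 mm above the table at rest, 40 mm at the bottom stop. The round flask sits in it with its underside 4.6 mm below this point.
- dust_cover (a joint): Angle of the dust cover in rad: 0 = over the ring (starts within 0..0.25), 1.9 = fully aside at its stop. It turns counter-clockwise seen from above about the pivot, so its knob swings from the ring to the stand's local +x side. It stays where it is left (friction only, 0.03 N m).
- cover_knob (a point): Top of the cover's black upright knob, a pin 12 mm in diameter and 35 mm tall above the grey cover disc (66 mm diameter, 5 mm thick). 116 mm above the table, 75 mm from the pivot axis; the disc's upper face is 81 mm above the table.
- round_flask: Loose stainless flask, about 0.18 kg (0.12 to 0.26), ball-shaped belly of 60 mm diameter (centre 26.5 mm above the underside) with a flat foot, straight neck of 24 mm diameter from 54 to 101 mm above the underside, lip 29 mm across up to 108 mm. Origin: centre of the underside; z along the neck.
- conical_flask: Loose stainless flask, 0.18 kg, not to be moved: conical belly, 64 mm across at the base, the same neck, lip and height (108 mm). Origin: centre of the underside. The two flasks may stand in either of two places.
- tip_cap: Loose small cap, 11 x 28 x 11 mm, lying on the table near the flasks; leave it.
- white_cup: Loose small white cup, 49 mm across, 43 mm tall, on the table behind; leave it. Origin: centre of the underside.
Things that resemble listed ones, but are neither listed nor needed, are in the scene too. What is shaped like the round_flask but red is not meant.

How it is judged:
On the way, in this order (a step that is already met when the one before it is completed fails the run):
1. the dust cover is swung aside, the round flask still standing on the table (value of joint dust_cover above 1.4 rad and distance of round_flask from where it was at the start of the episode below 0.02 m), for 0.2 s.
2. the round flask is lifted upright in the gripper (height (world z) of round_flask above 0.03 m and contact force between the fingers and round_flask above 2 N and angle between round_flask's own z axis and vertical below 0.3 rad), for 0.2 s.
3. the gripped flask holds the ring down (value of joint ring above 0.02 m and contact force between round_flask and cradle above 5 N and contact force between the fingers and round_flask above 2 N), for 0.5 s.
At the end, for the whole second after the job is handed in: The fingers grip the round flask by its neck; it stands upright (10 degrees) and centred (8 mm) in the ring and holds it down at least 20 of its 25 mm, at rest, no part of the robot on the stand; the cover is still aside; conical flask, cap and cup within 25 mm of their places (all of step 3 and z of the grasp point in the frame of round_flask below 0.12 m and horizontal distance between round_flask and cradle below 0.008 m and angle between round_flask's own z axis and vertical below 0.17 rad and linear speed of round_flask below 0.02 m/s and contact force between each of the arm, the fingers and cradle below 1 N and value of joint dust_cover above 1.2 rad and distance of each of conical_flask, tip_cap, white_cup from where it was at the start of the episode below 0.025 m and angle between conical_flask's own z axis and vertical below 0.15 rad); the arm keeps its last pose, push and grip.
It fails at once if the flask is forced or slammed into the ring (over 50 N) (contact force between round_flask and cradle above 50 N).
It fails at once if the round flask is dropped: in the air with nothing touching it (height (world z) of round_flask above 0.02 m and contact force between the fingers and round_flask below 0.1 N and contact force between round_flask and anything else below 0.05 N).
It fails at once if the conical flask is knocked or moved (distance of conical_flask from where it was at the start of the episode above 0.03 m or angle between conical_flask's own z axis and vertical above 0.3 rad).
It fails at once if the cap or the cup is moved (distance of any of tip_cap, white_cup from where it was at the start of the episode above 0.03 m).
It also fails if it takes over 54 s, if anything falls off the work surface, if the arm or the gripper's body presses on something with over 40 N, if the wrist force passes 120 N, or if a joint passes its speed limit or range.

## Working session

There is one attempt and no reset: what is moved stays moved. The work goes in short steps, Python scripts to look and compute and a shell command to move; the robot and the scene stay as the last step left them, time stands still between calls to the robot, and variables do not carry over. Pictures are saved under pics/ and viewed, at most 10 in all, crops included, and the job is handed in when it is done.

```bash
mkdir -p pics
cat > h.py <<'E'
import numpy as np, cv2
from rig import bot
def grab(n):
    d=bot.get_image(n); d['R']=cv2.Rodrigues(np.array(d['rvec'],float))[0]; d['t']=np.array(d['tvec'],float).ravel(); d['K']=np.array(d['intrinsics'],float); return d
def ray(d,u,v):
    r=d['R'].T@np.linalg.inv(d['K'])@np.array([u,v,1.]); return -d['R'].T@d['t'], r
def onz(d,u,v,z):
    c,r=ray(d,u,v); return c+r*(z-c[2])/r[2]
def cloud(d):
    v,u=np.mgrid[:400,:640]; z=d['range_z']; p=np.linalg.inv(d['K'])@np.stack([u.ravel()*z.ravel(),v.ravel()*z.ravel(),z.ravel()])
    return (d['R'].T@(p-d['t'][:,None])).T.reshape(400,640,3)
E
python3 - <<'E'
from h import *
for n in('scene','top'):
    d=grab(n); cv2.imwrite(f'pics/{n}0.png',d['pixels']); np.savez(f'{n}0.npz',**d)
    print(n,-d['R'].T@d['t'],d['R'][2])
s=bot.sense();print(s['time'],s['eef_pos'],s['eef_rot'],s['force'],s['width'])
E
```

```text
scene [ 0.22597469 -0.48491276  0.63900449] [ 0.37675303  0.65692435 -0.65307546]
top [0.39525751 0.07411653 1.15207454] [ 0.14676644  0.00338118 -0.9891654 ]
0.1 [ 0.17844164 -0.5982412   0.23026634] [ 9.89522623e-01  1.44374287e-01 -3.97091902e-05 -1.02115465e-03] [ 1.29307372 -0.55454071 -0.10078655] 0.08550195173861684
```

View pics/scene0.png

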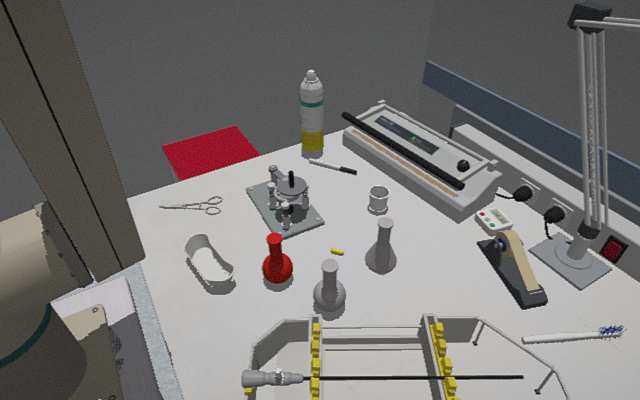

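View pics/top0.png

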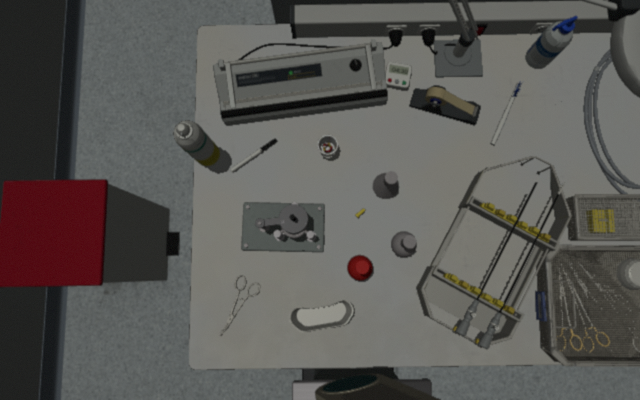

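Scene candidates for the round flask: grey ball-bellied at scene (329,287) / top (404,244); grey conical at (381,247) / (386,183); red ball-bellied at (277,262) / (360,267). The first one fits (grey, spherical belly). Stand is at top (283,227) with knob near (296,220), and the cap at (360,213). I'll measure and confirm with a crop.

Run:
```python
from h import *
T=dict(np.load('top0.npz')); S=dict(np.load('scene0.npz'))
P=cloud(T); Q=cloud(S)
def st(P,m,name):
    p=P[m]; print(name,len(p),'med',np.median(p,0).round(4),'min',np.percentile(p,2,0).round(3),'max',np.percentile(p,98,0).round(3))
def win(P,u0,u1,v0,v1,zlo,zhi):
    m=np.zeros((400,640),bool); m[v0:v1,u0:u1]=1; return m&(P[...,2]>zlo)&(P[...,2]<zhi)
for nm,w in dict(round=(385,425,225,262),con=(365,405,165,205),red=(342,380,248,285)).items():
    m=win(P,*w,.098,.115); st(P,m,nm+' lip'); st(P,win(P,*w,.01,.115),nm+' all')
    (x,y),r=cv2.minEnclosingCircle(P[m][:,:2].astype(np.float32)); print(x,y,r)
w=(235,330,195,260)
st(P,win(P,*w,.1,.13),'knob'); 
m=win(P,*w,.076,.086); st(P,m,'disc'); 
m=win(P,*w,.005,.014); st(P,m,'plate'); r=cv2.minAreaRect(P[m][:,:2].astype(np.float32)*1000); print(r)
m=win(Q,245,330,160,240,.005,.014);r=cv2.minAreaRect(Q[m][:,:2].astype(np.float32)*1000); print('scene plate',r)
st(Q,win(Q,280,300,165,200,.1,.13),'knob scene')
st(Q,win(Q,270,315,165,210,.076,.086),'disc scene')
w=(245,330,160,240)
st(Q,win(Q,310,350,255,315,.098,.115),'round lip scene')
st(Q,win(Q,365,397,215,275,.098,.115),'con lip scene')
st(P,win(P,352,368,205,222,.004,.03),'cap');st(P,win(P,315,342,133,162,.02,.06),'cup')
a=cv2.resize(T['pixels'][170:290,230:430],(800,480),interpolation=cv2.INTER_CUBIC)
cv2.imwrite('pics/c.png',a)
b=cv2.resize(S['pixels'][150:320,230:410],None,fx=3.4,fy=3.4,interpolation=cv2.INTER_CUBIC);cv2.imwrite('pics/d.png',b)
```

```text
round lip 142 med [ 0.4639 -0.1039  0.1088] min [ 0.451 -0.117  0.105] max [ 0.477 -0.091  0.113]
round all 523 med [ 0.4599 -0.0976  0.0496] min [ 0.437 -0.128  0.029] max [ 0.489 -0.077  0.112]
0.46353039145469666 -0.10466636717319489 0.014591258019208908
con lip 136 med [ 0.6051 -0.0694  0.1087] min [ 0.592 -0.083  0.105] max [ 0.618 -0.057  0.114]
con all 552 med [ 0.5978 -0.0634  0.0397] min [ 0.577 -0.096  0.011] max [ 0.629 -0.041  0.112]
0.6048057079315186 -0.06959625333547592 0.01477617397904396
red lip 143 med [ 0.4096 -0.0011  0.1083] min [ 0.397 -0.014  0.105] max [0.422 0.012 0.113]
red all 526 med [0.4094 0.0017 0.0483] min [ 0.383 -0.027  0.031] max [0.436 0.026 0.111]
0.4101313650608063 -0.0008054724312387407 0.014418507926166058
knob 28 med [0.519  0.1482 0.1154] min [0.514 0.143 0.105] max [0.525 0.153 0.119]
disc 780 med [0.5162 0.1553 0.0817] min [0.491 0.119 0.078] max [0.549 0.225 0.085]
plate 2673 med [0.4987 0.1962 0.0103] min [0.452 0.082 0.006] max [0.566 0.273 0.014]
((508.57379150390625, 180.744873046875), (225.74928283691406, 153.2815704345703), 89.23748016357422)
scene plate ((563.94140625, 192.0590362548828), (227.41384887695312, 228.5558319091797), 88.26725006103516)
knob scene 51 med [0.5174 0.1463 0.1104] min [0.512 0.143 0.101] max [0.524 0.155 0.117]
disc scene 546 med [0.5134 0.1502 0.0815] min [0.488 0.119 0.078] max [0.547 0.223 0.085]
round lip scene 224 med [ 0.4604 -0.1049  0.1083] min [ 0.448 -0.117  0.099] max [ 0.474 -0.09   0.11 ]
con lip scene 177 med [ 0.6012 -0.0702  0.1082] min [ 0.59  -0.082  0.098] max [ 0.616 -0.055  0.11 ]
cap 60 med [ 0.539  -0.0065  0.0085] min [ 0.527 -0.021  0.004] max [0.556 0.007 0.014]
cup 175 med [0.7076 0.068  0.0406] min [0.676 0.047 0.021] max [0.722 0.092 0.048]
```

View pics/d.png

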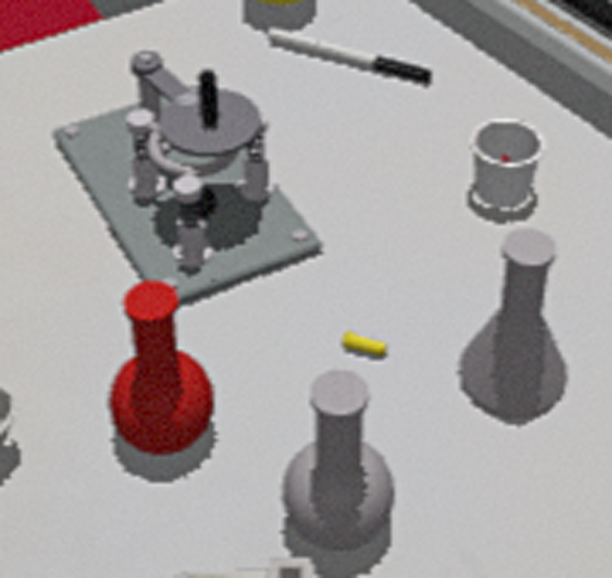

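The crop confirms it: the round flask is the grey ball-bellied one at crop (338,480); the conical one is at crop (515,340), and the red one is excluded. First move goes to above the cover knob at (0.518, 0.148), turning the tool to yaw 90°.

```bash
python3 -m creep '[27,-31,0,-7, 54,-62,0,-14, 81,-93,0,-21, 108,-124,0,-28, 135,-155,0,-35]' -0.06 20; python3 -m creep '[40,-10,0,-7, 80,-20,0,-14, 120,-30,0,-21, 160,-40,0,-28, 199,-49,0,-35]'; python3 -m creep '[38,15,0,-1, 76,30,0,-2, 115,44,0,-3.4, 153,59,0,-3.4, 191,74,0,-3.4]'
python3 - <<'E'
from h import *
s=bot.sense();print(s['eef_pos'],cv2.Rodrigues,s['width']) if 0 else print(s['eef_pos'],s['eef_rot'],s['width'],s['joint_positions'])
T=dict(np.load('top0.npz'));P=cloud(T)
hs=cv2.cvtColor(T['pixels'],cv2.COLOR_BGR2HSV); 
print('plate px',T['pixels'][240,265],'table px',T['pixels'][270,265])
m=np.zeros((400,640),np.uint8);m[190:265,230:340]=1
m&=((abs(P[...,2]-.010)<.0045)&(T['pixels'].max(2)<170)).astype(np.uint8)
m=cv2.morphologyEx(m,cv2.MORPH_OPEN,np.ones((3,3)))
c=max(cv2.findContours(m,0,2)[0],key=cv2.contourArea)[:,0]
w=np.array([onz(T,u,v,.01)[:2] for u,v in c],np.float32)*1000
print(cv2.minAreaRect(w))
E
```

```text
time: 0.52
eef_pos: [0.2638, -0.4097, 0.2307]
eef_rot: [0.899, 0.438, 0.0, -0.001]
force: [0.7, 1.1, -0.6]
width: 0.04
finger_force: 0.0
time: 0.93
eef_pos: [0.3488, -0.2232, 0.231]
eef_rot: [0.726, 0.688, 0.0, -0.0]
force: [0.6, 0.2, -0.4]
width: 0.04
finger_force: 0.0
time: 1.35
eef_pos: [0.434, -0.037, 0.2312]
eef_rot: [0.707, 0.707, -0.0, -0.0]
force: [0.8, -1.1, -0.5]
width: 0.0402
finger_force: 0.0
[ 0.43402965 -0.03698482  0.2311502 ] [ 7.07035487e-01  7.07178066e-01 -5.27560701e-05 -2.14729512e-06] 0.040186639093274856 [-2.33565320e-01 -6.42975333e-02 -4.09384103e-01  1.22576872e+00
 -8.76049657e-05  1.33702937e+00]
plate px [82 85 80] table px [115 121 122]
((508.5074768066406, 177.521728515625), (194.7852020263672, 115.42430877685547), 87.9236831665039)
```

```bash
python3 -m creep '[38,17,0,0, 76,34,0,0, 114,51,0,0, 152,68,0,0, 185,84,0,0]'; python3 -m creep '[0,0,40,0, 0,0,80,0, 0,0,110,0, 0,0,130,0, 0,0,139,0]'
python3 -m creep '[0,0,0,0, 0,0,0,0,0,0,0,0]' -0.85 20
python3 - <<'E'
from h import *
d=grab('top');cv2.imwrite('pics/k.png',cv2.resize(d['pixels'][150:290,210:400],None,fx=4,fy=4))
d=grab('wrist');cv2.imwrite('pics/w1.png',d['pixels'])
E
```

```text
time: 1.77
eef_pos: [0.5181, 0.1485, 0.2309]
eef_rot: [0.707, 0.708, -0.0, -0.0]
force: [0.7, -1.3, -0.2]
width: 0.0399
finger_force: 0.0
time: 2.18
eef_pos: [0.5145, 0.1455, 0.0881]
eef_rot: [0.707, 0.707, -0.003, -0.002]
force: [-0.4, -0.5, -0.4]
width: 0.0403
finger_force: 0.0
time: 2.43
eef_pos: [0.519, 0.146, 0.0935]
eef_rot: [0.707, 0.707, 0.001, 0.001]
force: [1.1, 0.5, -5.8]
width: 0.0112
finger_force: 20.9
```

View pics/w1.png

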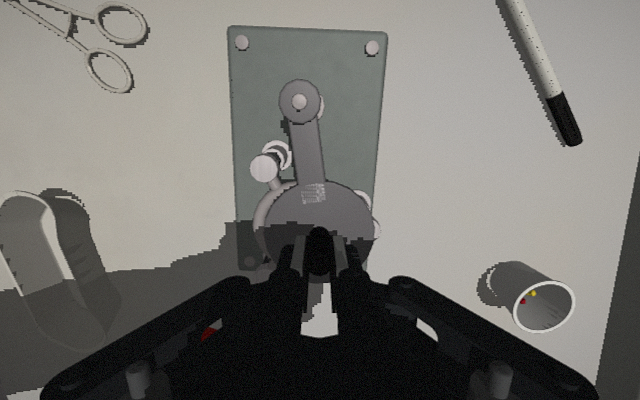

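```bash
python3 -m creep '[3,14,0,0, 7,25,0,0, 13,34,0,0, 20,43,0,0, 28,51,0,0]'; python3 -m creep '[9,6,0,0, 19,11,0,0, 30,14,0,0, 41,16,0,0, 49,16,0,0]'; python3 -m creep '[6,0,0,0, 11,-1,0,0, 11,-1,0,0]'
```

```text
time: 2.95
eef_pos: [0.57, 0.1744, 0.0933]
eef_rot: [0.707, 0.707, 0.0, 0.0]
force: [-2.7, -2.3, 2.9]
width: 0.011
finger_force: 21.7
time: 3.37
eef_pos: [0.5836, 0.2243, 0.093]
eef_rot: [0.707, 0.708, -0.001, -0.001]
force: [-8.0, -4.8, 9.7]
width: 0.0113
finger_force: 21.9
time: 3.62
eef_pos: [0.5812, 0.2352, 0.0929]
eef_rot: [0.706, 0.708, -0.002, -0.002]
force: [-8.5, -3.4, 9.8]
width: 0.0103
finger_force: 19.7
```

```bash
python3 -m creep '[0,0,0,0, 0,0,0,0, 0,0,0,0, 0,0,-10,0, 0,0,-30,0]' -0.1; python3 -m creep '[0,0,-40,0, -10,0,-80,0, -40,-10,-110,0, -80,-26,-110,0, -120,-42,-110,0]'; python3 -m creep '[-39,-14,0,0, -78,-28,0,0, -117,-42,0,0, -156,-56,0,0, -195,-69,0,0]'
python3 - <<'E'
from h import *
d=grab('top');P=cloud(d);np.savez('top1.npz',**d)
def win(u0,u1,v0,v1,zlo,zhi):
    m=np.zeros((400,640),bool); m[v0:v1,u0:u1]=1; return m&(P[...,2]>zlo)&(P[...,2]<zhi)
k=P[win(230,330,180,260,.1,.13)];print('knob',np.median(k,0))
r=P[win(270,325,200,250,.060,.075)];print('ring',len(r),r.min(0),r.max(0),cv2.minEnclosingCircle(r[:,:2].astype(np.float32)))
cv2.imwrite('pics/t1.png',cv2.resize(d['pixels'][170:290,230:430],(800,480),interpolation=cv2.INTER_CUBIC))
d=grab('wrist');W=cloud(d);m=(abs(W[...,2]-.106)<.005)&(abs(W[...,0]-.462)<.03)&(abs(W[...,1]+.1045)<.03)
w=W[m];print('lip wrist',len(w));
if len(w)>20: print(w.min(0),w.max(0))
s=bot.sense();print(s['time'],s['eef_pos'])
E
```

```text
time: 4.03
eef_pos: [0.5822, 0.2335, 0.1202]
eef_rot: [0.707, 0.707, -0.002, -0.001]
force: [0.4, -0.2, -0.2]
width: 0.0383
finger_force: 0.0
time: 4.45
eef_pos: [0.5464, 0.1176, 0.2368]
eef_rot: [0.706, 0.708, 0.003, 0.003]
force: [0.1, -0.7, -0.7]
width: 0.0383
finger_force: 0.0
time: 4.87
eef_pos: [0.4742, -0.0789, 0.2334]
eef_rot: [0.707, 0.707, 0.001, 0.001]
force: [0.6, -0.6, 0.6]
width: 0.0382
finger_force: 0.0
knob [0.58100992 0.2437958  0.11596328]
ring 404 [0.47787476 0.10429866 0.06217029] [0.55793477 0.19251154 0.07492016] ((0.5074211359024048, 0.1472366452217102), 0.05064903572201729)
lip wrist 666
[ 0.44652014 -0.11717647  0.10254925] [ 0.47444349 -0.08801018  0.1103525 ]
4.9667 [ 0.47371087 -0.08206319  0.23340855]
```

View pics/t1.png

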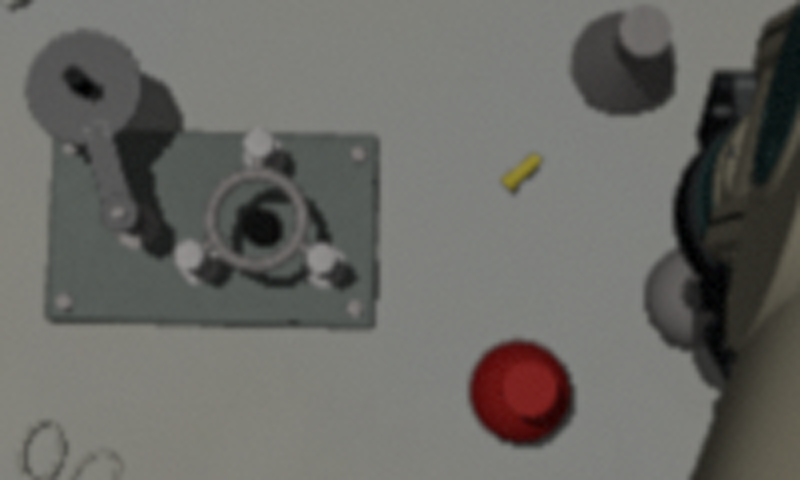

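Cover is fully aside (disc at crop (83,85)) and the ring is clear at crop (257,219). Now centring above the flask.

```bash
python3 -m creep '[-24,-12,20,0, -24,-12,60,0,-24,-12,90,0,-24,-12,100,0,-24,-12,100,0]'; python3 -m creep '[0,0,0,0,0,0,0,0]'
python3 - <<'E'
from h import *
d=grab('wrist');W=cloud(d);s=bot.sense();print(s['eef_pos'])
m=(abs(W[...,2]-.106)<.005)&(abs(W[...,0]-.462)<.03)&(abs(W[...,1]+.1045)<.03)
w=W[m];print('lip wrist',len(w))
if len(w)>20: print(w.min(0),w.max(0),cv2.minEnclosingCircle(w[:,:2].astype(np.float32)))
cv2.imwrite('pics/w2.png',d['pixels'])
T=dict(np.load('top1.npz'));print('ring ray',onz(T,294.25-.4,224.75-.4,.069))
E
```

```text
time: 5.38
eef_pos: [0.4605, -0.1001, 0.13]
eef_rot: [0.707, 0.707, -0.001, -0.003]
force: [-0.1, -0.1, -1.0]
width: 0.0386
finger_force: 0.0
time: 5.55
eef_pos: [0.4647, -0.1014, 0.1344]
eef_rot: [0.707, 0.707, 0.001, 0.002]
force: [0.0, -0.3, -0.0]
width: 0.0384
finger_force: 0.0
[ 0.46486391 -0.10153869  0.1346327 ]
lip wrist 1571
[ 0.44615429 -0.1165381   0.10191543] [ 0.47514062 -0.08762333  0.10970473] ((0.4606403410434723, -0.10208774358034134), 0.014736013486981392)
ring ray [0.50722175 0.14746441 0.069     ]
```

View pics/w2.png

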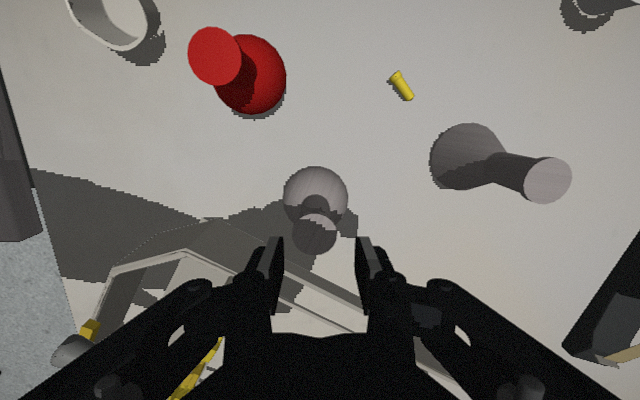

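The flask lip is at (315,232), between the fingertips at (275,240) and (362,240). I'll open a little more, shift 2–3 mm, descend and grip.

```bash
python3 -m creep '[-1,-2.5,0,0, -1,-2.5,20,0, -1,-2.5,40,0, -1,-2.5,60,0,-1,-2.5,70,0]' 0.3; python3 -m creep '[0,0,0,0,0,0,0,0,0,0,0,0]'; python3 -m creep '[0,0,0,0,0,0,0,0,0,0,0,0,0,0,0,0]' -0.7 40
```

```text
time: 6.02
eef_pos: [0.4597, -0.102, 0.0615]
eef_rot: [0.707, 0.707, -0.0, -0.0]
force: [-0.4, -0.0, -1.3]
width: 0.0553
finger_force: 0.0
time: 6.27
eef_pos: [0.4613, -0.1026, 0.0636]
eef_rot: [0.707, 0.707, 0.0, 0.001]
force: [0.7, 0.5, -0.2]
width: 0.0555
finger_force: 0.0
time: 6.6
eef_pos: [0.4612, -0.1026, 0.0634]
eef_rot: [0.707, 0.707, 0.0, 0.001]
force: [0.3, -0.4, 4.1]
width: 0.0241
finger_force: 38.8
```

```bash
python3 -m creep '[0,0,-10,0, 0,0,-30,0, 0,0,-60,0, 0,0,-95,0, 0,0,-130,0]'; python3 -m creep '[15,3,0,0, 40,7,0,0, 75,14,0,0, 110,20,0,0, 145,27,0,0]'; python3 -m creep '[35,6,0,0, 65,12,0,0, 88,16,0,0, 100,18,0,0, 105,19,0,0]';python3 -m creep '[0,0,30,0,0,0,40,0,0,0,40,0,0,0,40,0]'
python3 - <<'E'
from h import *
d=grab('scene');P=cloud(d);np.savez('s2.npz',**d);cv2.imwrite('pics/s2.png',cv2.resize(d['pixels'][130:260,220:370],None,fx=4.5,fy=4.5))
t=grab('top');np.savez('t2.npz',**t);cv2.imwrite('pics/t2.png',cv2.resize(t['pixels'][170:290,230:430],(800,480)))
w=grab('wrist');np.savez('w2.npz',**w);cv2.imwrite('pics/w3.png',w['pixels'])
s=bot.sense();print(s['eef_pos'],s['eef_rot'],s['force'])
E
```

```text
time: 7.02
eef_pos: [0.4586, -0.1016, 0.1931]
eef_rot: [0.707, 0.707, -0.001, -0.001]
force: [1.4, -0.4, -1.5]
width: 0.0241
finger_force: 39.4
time: 7.43
eef_pos: [0.4863, 0.0441, 0.1925]
eef_rot: [0.707, 0.707, -0.0, -0.0]
force: [0.1, 0.1, -1.6]
width: 0.0239
finger_force: 39.4
time: 7.85
eef_pos: [0.5057, 0.1493, 0.1922]
eef_rot: [0.706, 0.708, -0.0, -0.0]
force: [-0.0, 0.5, -2.0]
width: 0.024
finger_force: 39.5
time: 8.18
eef_pos: [0.5046, 0.1466, 0.1514]
eef_rot: [0.708, 0.707, -0.002, -0.001]
force: [0.0, -0.6, -1.7]
width: 0.0238
finger_force: 39.7
[0.50694007 0.14725698 0.15347249] [7.07470963e-01 7.06741862e-01 6.73558827e-04 5.68389261e-04] [ 0.23316566 -0.62376562 -2.2105173 ]
```

View pics/s2.png

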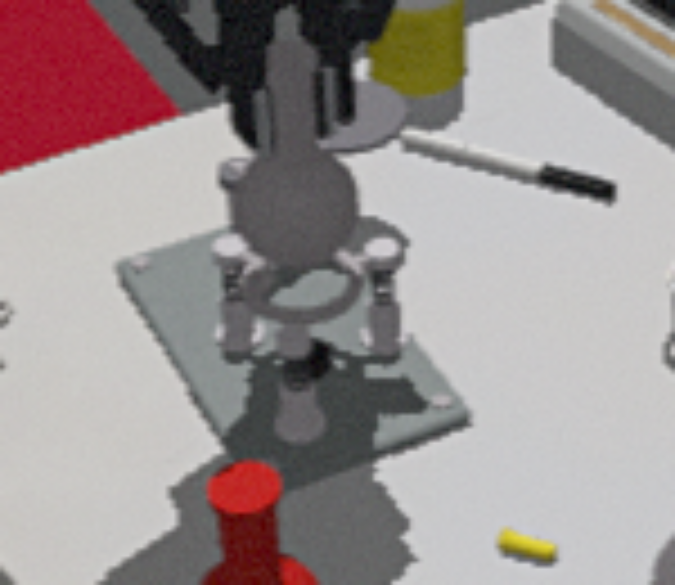

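The flask (belly at crop (296,205)) is upright above the ring (crop (303,292)). I'll compare the two in the same view.

Run:
```python
from h import *
S=dict(np.load('s2.npz'));P=cloud(S)
# belly: sphere fit on depth points (r=30)
m=np.zeros((400,640),bool);m[160:190,268:303]=1
m&=(P[...,2]>.095)&(P[...,2]<.138)&(np.hypot(P[...,0]-.507,P[...,1]-.147)<.032)
p=P[m].astype(float);A=np.c_[2*p,np.ones(len(p))];x=np.linalg.lstsq(A,(p**2).sum(1),rcond=None)[0]
print('sphere',len(p),x[:3],np.sqrt(x[3]+x[:3]@x[:3]))
m=np.zeros((400,640),bool);m[180:205,270:305]=1
m&=(abs(P[...,2]-.067)<.004)&(np.hypot(P[...,0]-.507,P[...,1]-.147)<.033)
q=P[m];A=np.c_[2*q[:,:2],np.ones(len(q))];y=np.linalg.lstsq(A,(q[:,:2]**2).sum(1),rcond=None)[0]
print('ring',len(q),y[:2],np.sqrt(y[2]+y[:2]@y[:2]),q.min(0),q.max(0))
print('rays',onz(S,285.3,175.1,.1165),onz(S,286.8,194.4,.065))
```

```text
sphere 470 [0.50489314 0.14649852 0.11530152] 0.029220196168893518
ring 172 [0.50630306 0.14775382] 0.02661001788267149 [0.47703189 0.11870451 0.06344679] [0.53972239 0.17362724 0.07078176]
rays [0.50468047 0.14459647 0.1165    ] [0.50419586 0.1434636  0.065     ]
```

```bash
python3 -m creep '[0.5,0.5,6,0, 0.5,0.5,12,0, 0.5,0.5,18,0, 0.5,0.5,22,0,0.5,0.5,25,0]' - 70; python3 -m creep '[0,0,2,0,0,0,4,0,0,0,6,0,0,0,8,0,0,0,10,0]';python3 -m creep '[0,0,2,0,0,0,4,0,0,0,6,0,0,0,6,0,0,0,6,0]'
```

```text
time: 8.75
eef_pos: [0.506, 0.1482, 0.1263]
eef_rot: [0.707, 0.707, -0.001, -0.0]
force: [0.0, 0.4, -1.4]
width: 0.0234
finger_force: 68.4
time: 9.17
eef_pos: [0.5066, 0.1488, 0.1182]
eef_rot: [0.707, 0.707, 0.0, -0.0]
force: [-3.7, 1.8, 6.6]
width: 0.0234
finger_force: 68.8
time: 9.58
eef_pos: [0.5066, 0.1488, 0.1125]
eef_rot: [0.707, 0.707, 0.0, -0.0]
force: [-4.1, 2.5, 9.1]
width: 0.0236
finger_force: 69.0
```

```bash
python3 -m creep '[0.3,-0.5,2,0,0.5,-1,4,0,0.5,-1,6,0,0.5,-1,8,0,0.5,-1,9,0]';python3 -m creep '[0,0,1,0,0,0,2,0,0,0,3,0,0,0,4,0,0,0,4,0]'
```

```text
time: 10.0
eef_pos: [0.5065, 0.1492, 0.1042]
eef_rot: [0.707, 0.707, 0.001, 0.001]
force: [-3.6, 0.8, 11.4]
width: 0.0235
finger_force: 69.2
time: 10.42
eef_pos: [0.5065, 0.1492, 0.1005]
eef_rot: [0.707, 0.707, 0.001, 0.001]
force: [-4.7, 1.3, 11.8]
width: 0.0234
finger_force: 69.3
```

```bash
python3 -m creep '[0,-0.5,1,0,0,-0.5,1,0]';python3 -m creep '[0,-0.5,1,0,0,-0.5,1,0]';python3 -m creep '[0,0,1,0,0,0,1,0]'
```

```text
time: 10.58
eef_pos: [0.5064, 0.1492, 0.0997]
eef_rot: [0.707, 0.707, 0.001, 0.001]
force: [-4.0, 1.2, 12.4]
width: 0.0233
finger_force: 69.3
time: 10.75
eef_pos: [0.5063, 0.1492, 0.0989]
eef_rot: [0.707, 0.707, 0.002, 0.001]
force: [-3.2, 1.0, 13.0]
width: 0.0236
finger_force: 69.4
time: 10.92
eef_pos: [0.5064, 0.1493, 0.0987]
eef_rot: [0.707, 0.707, 0.002, 0.001]
force: [-4.5, 0.1, 17.3]
width: 0.0234
finger_force: 69.9
```

The force jumped while z stopped, so the ring is at its bottom stop. Hold and check.

```bash
python3 -m creep '[0,0,0,0,0,0,0,0,0,0,0,0,0,0,0,0,0,0,0,0]';python3 -m creep '[0,0,0,0,0,0,0,0,0,0,0,0]'
python3 - <<'E'
from h import *
S=grab('scene');P=cloud(S)
m=np.zeros((400,640),bool);m[160:215,265:305]=1
m&=(P[...,2]>.045)&(P[...,2]<.086)&(np.hypot(P[...,0]-.507,P[...,1]-.147)<.032)
m&=np.hypot(P[...,0]-.507,P[...,1]-.147)<.029
p=P[m].astype(float);c=np.array([.507,.147,.062])
from scipy.optimize import least_squares
x=least_squares(lambda c:np.linalg.norm(p-c,axis=1)-.03,c,loss='soft_l1',f_scale=.002).x;print('belly',len(p),x,'expect z .062')
cv2.imwrite('pics/s3.png',cv2.resize(S['pixels'][130:300,220:410],None,fx=3.4,fy=3.4))
E
```

```text
time: 11.33
eef_pos: [0.5064, 0.1493, 0.0987]
eef_rot: [0.707, 0.707, 0.002, 0.001]
force: [-4.6, 0.2, 16.6]
width: 0.0234
finger_force: 69.9
time: 11.58
eef_pos: [0.5064, 0.1493, 0.0987]
eef_rot: [0.707, 0.707, 0.002, 0.001]
force: [-5.0, 0.6, 16.0]
width: 0.0233
finger_force: 69.9
belly 438 [0.5069741  0.14987671 0.06186404] expect z .062
```

View pics/s3.png

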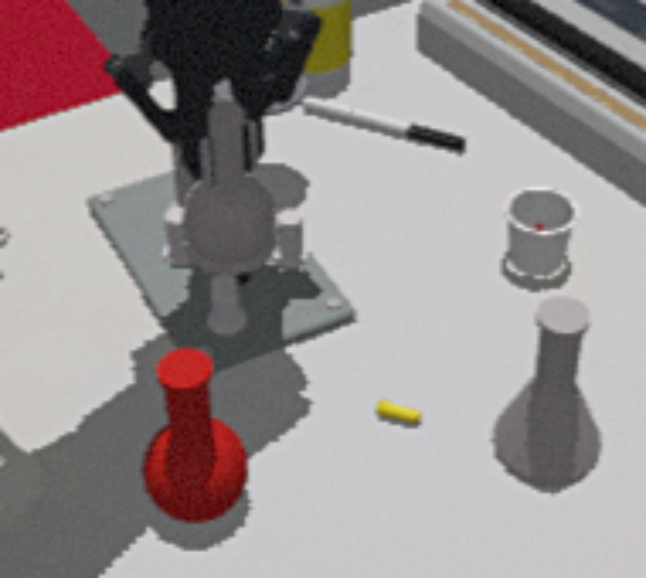

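The flask is upright, seated and pressed to the bottom: the belly at crop (230,220) has its centre at z 0.062, as expected. The conical flask (548,400), cap (398,412) and cup (540,235) are where they were. Handing in.

```bash
python3 -c "
from rig import bot
print(bot.hand_in())"
```

```text
the job is handed in; nothing more can be done
None
```

I swung the dust cover aside, set the round flask upright in the ring and handed in while still gripping it with the ring pressed to its bottom stop; the hand-in returned no verdict.

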